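Reset the tripped breaker under a push-latch flap

ROBOT

A 6-joint arm with a two-finger parallel gripper is mounted at the origin on the work surface. World frame = base frame: x ahead of the robot, y to its left, z up, the work surface at z = 0. Lengths are in m, angles in rad, forces in N, time in s.
With the tool pointing down it reaches from about 0.25 to 0.725 m from the base axis. Payload 4 kg.
Tool frame: the origin (TCP) lies midway between the tips of the shut fingers; the grasp point (between the pads) lies bot.pinch_z behind it (bot.pinch_z is the distance from the TCP to the grasp point, in m); z points along the fingers, y is the line along which they close (so a half turn about z gives the same grasp; the last joint's range is limited). The gripper opens to 85 mm and grips with 20 to 120 N. Pads are 22 mm wide; open, the fingers measure 114 mm over their backs; the gripper's body (76 mm by 85 mm) begins 54 mm behind the grasp point. The pads swing forward as they close: fully open they stand 13 mm farther back than shut.
Start: joints at [-1.17, 0.241, 0.005, 1.335, 0, 1.571], TCP at [0.195, -0.46, 0.231] pointing down, gripper open.
Joint ranges: [-2.72, 2.72], [-1.05, 1.87], [-1.09, 1.28], [-1.99, 2.15], [-1.42, 1.44], [-3.14, 3.14]. Speed limits (rad/s): [2.79, 2.79, 3.14, 3.14, 3.14, 3.14].

INTERFACE

Orientations are given as a unit quaternion [x, y, z, w].
In Python, from workcell import bot gives the robot as it stands.
- The arm moves only by the tool hand_motion, called after "Request:" by a JSON object that holds its "api" and its "payload". Schema: {"type":"object","properties":{"moves":{"type":"array","items":{"type":"array","items":{"type":"number"},"minItems":7,"maxItems":7},"minItems":1,"maxItems":10},"only":{"type":"string"},"quiet":{"type":"boolean"},"lines":{"type":"string"}},"required":["moves"],"additionalProperties":false}. moves is a list of rows, 1 to 10 of them, each of 7 numbers: a rotation vector rx, ry, rz in rad, then dx, dy, dz in m, then the finger opening in m; each row is the pose to reach, as a shift and turn from the pose commanded when the call began, along the tool's axes at that moment; what a row does not reach only later rows make up. A row lasts 1/8 s, in which the tool goes at most 0.0625 m and 0.188 rad, less where a joint would pass 70% of its speed; a pose out of reach is approached as far as the arm can. The fingers move at their own pace and stop on an object; the grip force is fixed at half the most. Time passes only in rows, so rows that do not move let the fingers close. The tool returns the time, the measured TCP pose, the force, the opening and the grip force at its end. only (a regular expression) keeps the lines of the reply that match it, lines (a string "A,B") keeps lines A to B, and quiet returns only ok. Input that does not fit is refused with a message, and nothing moves.
- bot.get_obs(): the state, without advancing time (a new reading comes with each control period).
- bot.camera(name): name is "side" or "top" or "wrist"; returns the picture (420x560x3 uint8, red, green, blue); there is no depth.
- bot.calibration(name): a dict with "mtx" (3x3 intrinsics, pixels), "k1" (the pictures are not rectified: a ray, as slopes to the right and down, at radius r is drawn at 1 + k1 r^2 times it, then the intrinsics apply), "R" (3x3) and "t" (3): a world point X has camera coordinates R X + t. Camera axes: x right, y down, z forward; pixel columns grow to the right and rows downward; lengths in m; the calibration is good to about 2 mm. A picture is of the moment at which its call begins: read the wrist's pose just before it. calibration takes no time and is no camera call; for the wrist camera it gives the pose at the moment of the call.
- bot.job_done(): hands the job in; it is judged then, once.
The state is a dict: "clock": time; "joint_pos": joint angles; "joint_vel": joint speeds; "tau": joint torques, N m; "eef_pos": TCP position; "tool_rot": TCP orientation; "ft_force": force on the tool from outside, world axes, zero at the start; "ft_torque": the same for the moment, N m; "grip_width": finger opening in m; "grasp_force": force on a finger pad.
Only numpy, scipy, OpenCV 4.12 (cv2) and the standard library are available. Lean on these libraries where they do the work, as an engineer would, in place of code of your own. Each camera call takes 0.05 s, during which the arm holds its last target. There are 200 camera calls.

TASK

One of the two bench instruments has a wide flap in its top, and the breaker under that flap has tripped. Press the wide flap with the fingertips so that it pops open, push the white breaker button underneath fully home, then push the flap down again, without striking it hard, until it latches shut. Leave the other instrument's narrow flap shut, and do not move or pick up the loose things lying about.

Things in the scene. Friction and masses are not known exactly. Their poses are not given: they have to be found in the camera images.
- wide_unit: instrument with the WIDE flap: aluminium case 150 mm deep (x), 150 wide (y), 70 high, fixed; origin: centre of its underside, x from front to rear. In its top a grey flap 55 (x) x 100 mm (y), 5 thick, top face 74 mm above the bench when shut; hinge on the far side at x = +25 mm, free edge at x = -30 mm. Under it a bay 59 x 104 mm, 32 deep, with the breaker in the middle
- narrow_unit: the like instrument with the NARROW flap (55 by 50 mm), case 150 x 115 x 70 mm, fixed to the bench; same height, origin and axes. Its flap is to stay shut
- wide_flap (a joint): hinge of the wide flap: 0 = latched shut, level; 1.25 rad = fully open (free edge up); -0.12 = pressed to its stop. Push-latch: press in to -0.1 or beyond, let go, and a spring opens it fully in 1 s. To relatch, push it from open (it must have passed 0.5) down to -0.1 or beyond and let go: it settles at 0. Less does not switch it. Opening spring 0.25 N m shut, 0.08 N m open, with a damper
- narrow_flap (a joint): hinge of the narrow unit's flap, 0 = shut and latched; works the same way (pressing it would pop it open). Leave it
- wide_hinge (a point): fixed point above the wide flap's hinge line, at mid width and at the height of the shut flap's top face (the hinge axis itself runs along unit y, 4 mm lower); axes as the wide unit's
- wide_press (a point): point on the middle of the wide flap's outer face, 42 mm from the hinge, 13 mm from the free edge: the place to press (6 to 9 N takes the shut flap to its stop, 5 mm down there). Moves with the flap; z is the flap's outward normal (up when shut), x points from the free edge to the hinge
- breaker_top (a point): centre of the top of the white round breaker button (14 mm across) in the bay under the wide flap, 38 mm from the hinge line towards the free edge; 62 mm above the bench when tripped, 56 when home; hidden while the flap is shut. The fully open flap's free edge is 54 mm above the case top and 21 mm behind the button's centre. Two black caps beside it stand lower
- breaker (a joint): travel of the breaker button: 0 to 0.001 m at the start (tripped, standing up), 0.006 m = fully home. It moves straight down against about 3 N of friction and stays where it is left
- adapter: turned brass coaxial adapter, 16 mm across, 20 mm tall, loose on the rear top of the wide unit. A bystander; origin under it
- attenuator: aluminium attenuator block 60 x 25 x 20 mm with a brass connector at each end, between the two units. A bystander; origin under it
- terminator: steel terminator, 22 mm across, 32 mm tall, standing between or behind the two units. A bystander; origin under it
- spool: grey plastic spool, 56 mm across, 46 mm tall, standing beyond the units. A bystander; origin under it
- driver: screwdriver lying beyond the units. A bystander
- mug: white mug, 80 mm across, 90 mm tall, at the robot's right. A bystander; origin under it
- spanner: steel spanner lying at the robot's left. A bystander
- parts_bin: low black parts bin 120 x 90 x 45 mm, at the robot's right. A bystander; origin under it

How it is judged:
By the outcome, as a careful person would: the job done as asked, in the order asked, and still so for the second after the job is handed in, with the robot touching nothing.
It also fails if it takes over 42 s, if anything falls off the work surface, if the arm or the gripper's body presses on something with over 40 N, if the wrist force passes 120 N, or if a joint passes its speed limit or range.

## Working session

There is one attempt and no reset: what is moved stays moved. The work goes in short steps, Python scripts to look and compute and a tool call to move; the robot and the scene stay as the last step left them, time stands still between calls to the robot, and variables do not carry over. Pictures are saved under pics/ and viewed, at most 10 in all, crops included, and the job is handed in when it is done.

```bash
ls; mkdir -p pics
```

Create h.py:
```python
import numpy as np, cv2
from workcell import bot
def cal(n):
    c=bot.calibration(n); return [np.array(c[k],float) for k in("mtx","k1","R","t")]
def ray(c,px):
    K,k1,R,t=c
    p=cv2.undistortPoints(np.array([[px]],float),K,np.array([float(k1),0,0,0]))[0,0]
    return -R.T@t, R.T@np.array([p[0],p[1],1])
def onz(c,px,z):
    o,d=ray(c,px); return o+d*(z-o[2])/d[2]
def proj(c,X):
    K,k1,R,t=c
    return cv2.projectPoints(np.array(X,float).reshape(-1,3),cv2.Rodrigues(R)[0],t,K,np.array([float(k1),0,0,0]))[0][:,0]
def tri(c1,p1,c2,p2):
    o,d=ray(c1,p1);q,e=ray(c2,p2);d/=np.linalg.norm(d);e/=np.linalg.norm(e)
    s=np.linalg.lstsq(np.c_[d,-e],q-o,rcond=None)[0]
    a,b=o+s[0]*d,q+s[1]*e; return (a+b)/2,np.linalg.norm(a-b)
def snap(n,f):
    im=bot.camera(n); cv2.imwrite("pics/"+f,im[:,:,::-1]); return im
```

Run:
```python
from h import *
snap("top","top0.png");snap("side","side0.png")
for n in("top","side"):
    print(n,cal(n))
print(bot.get_obs(),bot.pinch_z)
```

```text
pics
workcell.py
top [array([[462.41089199,   0.        , 280.62392633],
       [  0.        , 462.41089199, 212.19572685],
       [  0.        ,   0.        ,   1.        ]]), array(-0.00467311), array([[ 0.02591611, -0.99956094,  0.01436235],
       [-0.98774487, -0.02781646, -0.15357838],
       [ 0.15391046, -0.01020619, -0.98803209]]), array([-0.02741289,  0.59215607,  1.40332614])]
side [array([[466.0407818 ,   0.        , 274.7138596 ],
       [  0.        , 466.0407818 , 218.74830188],
       [  0.        ,   0.        ,   1.        ]]), array(0.04007124), array([[-0.9168378 , -0.39891665, -0.01655192],
       [-0.21892676,  0.5369673 , -0.81470068],
       [ 0.3338855 , -0.74332472, -0.57964544]]), array([0.53493762, 0.17745301, 1.07558621])]
{'clock': 0.1, 'joint_pos': array([-1.16999074e+00,  2.41347601e-01,  3.86101544e-03,  1.33518397e+00,
        5.51029869e-06,  1.57074342e+00]), 'joint_vel': array([-0.0009277 , -0.00044178,  0.0015971 , -0.00085433,  0.00044662,
       -0.00028834]), 'tau': array([-1.06476432e-04, -3.73138547e+01,  2.53009683e+01,  1.08826405e-02,
       -4.39960831e-05,  1.20292879e-05]), 'eef_pos': array([ 0.1948638 , -0.45985875,  0.23049778]), 'tool_rot': array([ 9.79980780e-01,  1.99089910e-01, -1.83821877e-04, -9.18914609e-04]), 'ft_force': array([ 0.01526735, -0.43172086, -0.07701907]), 'ft_torque': array([0.04136265, 0.02292559, 0.01491515]), 'grasp_force': 0.0, 'grip_width': 0.08544841800986144} 0.0187
```

View pics/top0.png

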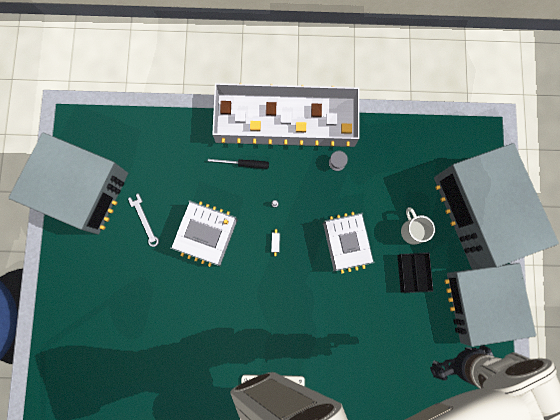

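View pics/side0.png

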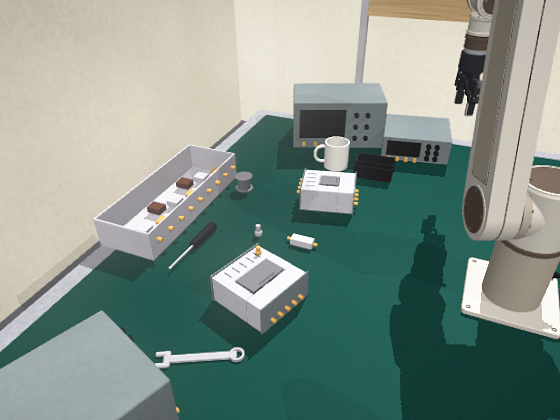

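Top: the wide unit is at about (204,233), its flap at (203,232), and the adapter at (226,221). The narrow unit is at (349,243). Side: the wide flap is at (261,275), the adapter at (258,251). Next I measure the flap's corners in both views.

Run:
```python
from h import *
out={}
for n,c0,hw in(("top",(203,232),26),("side",(261,275),32)):
    im=cv2.imread(f"pics/{n}0.png"); g=cv2.cvtColor(im,cv2.COLOR_BGR2GRAY)
    v=g[c0[1],c0[0]]; print(n,im[c0[1],c0[0]])
    m=(abs(g.astype(int)-int(v))<25).astype(np.uint8)
    m=cv2.morphologyEx(m,cv2.MORPH_OPEN,np.ones((5,5)))
    _,l=cv2.connectedComponents(m); mm=(l==l[c0[1],c0[0]]).astype(np.uint8)
    ct=max(cv2.findContours(mm,0,1)[0],key=cv2.contourArea)
    c=cal(n)
    P=np.array([onz(c,p[0].astype(float),.074)[:2] for p in ct])*1000
    r=cv2.minAreaRect(P.astype(np.float32))
    M=cv2.moments(ct); px=(M['m10']/M['m00'],M['m01']/M['m00'])
    print(px,cv2.contourArea(ct),r,cv2.boxPoints(r).round(1).tolist()); out[n]=(c,px)
print(tri(*out["top"],*out["side"]))
t=cv2.imread("pics/top0.png")[185:280,155:255];s=cv2.imread("pics/side0.png")[235:335,200:320]
cv2.imwrite("pics/crop.png",np.hstack([cv2.resize(t,(400,400),interpolation=2),cv2.resize(s,(400,400),interpolation=2)]))
```

```text
top [153 149 149]
(202.57485875706215, 232.319209039548) 472.0 ((518.264892578125, 226.27703857421875), (100.4243392944336, 52.00181579589844), 71.91236114501953) [[478.0, 186.60000610351562], [527.4000244140625, 170.5], [558.5999755859375, 265.8999938964844], [509.1000061035156, 282.1000061035156]]
side [169 162 167]
(258.18235121665197, 274.0888302550572) 568.5 ((521.5430908203125, 223.91749572753906), (96.80439758300781, 52.72403335571289), 71.79676055908203) [[481.3999938964844, 186.1999969482422], [531.5, 169.6999969482422], [561.7000122070312, 261.70001220703125], [511.6000061035156, 278.1000061035156]]
(array([0.52170517, 0.22557997, 0.07455369]), np.float64(0.004502793386084281))
```

View pics/crop.png

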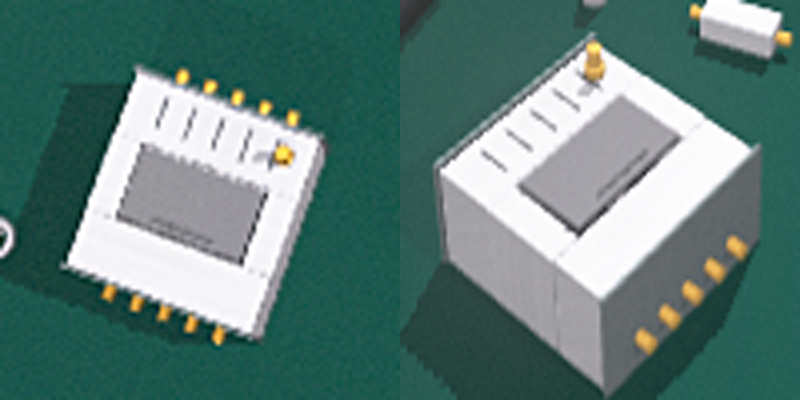

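The shut flap's centre is near (0.520, 0.226, 0.074), with the hinge to the rear and unit x at a yaw of about -18°. I go there with the fingers shut. The half-turned yaw, -2.42 about tool z, keeps joint 6 in range.

Add to h.py:
```python
from scipy.spatial.transform import Rotation as Ro
yaw=-0.3155; C=np.array([.5200,.2252,.074]); ux=np.array([np.cos(yaw),np.sin(yaw),0]); uy=np.array([-ux[1],ux[0],0])
# unit coordinates relative to wide_hinge (x rear, y left, z up), m
H=C+.0275*ux
def W(x,y,z): return H+x*ux+y*uy+np.array([0,0,z])
def go(*p):
    "shift and turn in tool axes to TCP at W(p), tool down, tool x = -unit x"
    o=bot.get_obs(); R=Ro.from_quat(o["tool_rot"]); T=Ro.from_matrix(np.c_[-ux,uy,[0,0,-1]])
    rel=(R.inv()*T).as_rotvec(); e=o["eef_pos"]; d=e-H
    print("t",round(o["clock"],2),"unit",(np.array([d@ux,d@uy,d[2]])*1000).round(1),"F",o["ft_force"].round(1),"shift",R.inv().apply(W(*p)-e).round(4),"rot",rel.round(3))
```

Run:
```python
from h import *
go(-.042,0,.09)
```

```text
t 0.1 unit [-124.  -752.1  156.5] F [ 0.  -0.4 -0.1] shift [ 0.5557 -0.5133  0.0675] rot [-1.000e-03 -2.000e-03 -2.425e+00]
```

Request:
{"api": "hand_motion", "payload": {"moves": [[0, 0, -2.42, 0.55, -0.52, 0.03, 0], [0, 0, -2.42, 0.55, -0.52, 0.03, 0], [0, 0, -2.42, 0.55, -0.52, 0.03, 0], [0, 0, -2.42, 0.55, -0.52, 0.03, 0], [0, 0, -2.42, 0.55, -0.52, 0.03, 0], [0, 0, -2.42, 0.55, -0.52, 0.03, 0], [0, 0, -2.42, 0.55, -0.52, 0.03, 0], [0, 0, -2.42, 0.55, -0.52, 0.03, 0], [0, 0, -2.42, 0.55, -0.52, 0.03, 0], [0, 0, -2.42, 0.55, -0.52, 0.03, 0]]}}

```text
clock: 1.35
eef_pos: [0.4458, 0.1138, 0.2063]
tool_rot: [0.416, 0.909, -0.0, 0.0]
ft_force: [0.9, -0.2, 0.9]
grip_width: -0.0001
grasp_force: 0.0
```

```bash
python3 -c "
from h import *
go(-.042,0,.09)"
```

```text
t 1.35 unit [ -63.5 -128.9  132.3] F [ 0.9 -0.2  0.9] shift [0.0483 0.1215 0.0422] rot [-0.     0.    -0.544]
```

Request:
{"api": "hand_motion", "payload": {"moves": [[0, 0, -0.544, 0.048, 0.121, 0.04, 0], [0, 0, -0.544, 0.048, 0.121, 0.04, 0], [0, 0, -0.544, 0.048, 0.121, 0.04, 0], [0, 0, -0.544, 0.048, 0.121, 0.04, 0]]}}

```text
clock: 1.85
eef_pos: [0.506, 0.2274, 0.165]
tool_rot: [0.16, 0.987, -0.001, -0.001]
ft_force: [0.3, -0.5, -0.2]
grip_width: -0.0003
grasp_force: 0.0
```

```bash
python3 -c "
from h import *
snap('wrist','w1.png')
go(-.042,0,.01)"
```

```text
t 1.9 unit [-41.3  -3.1  91.7] F [-0.6 -1.6 -0.3] shift [0.0006 0.0032 0.0817] rot [-0.002 -0.001 -0.009]
```

View pics/w1.png

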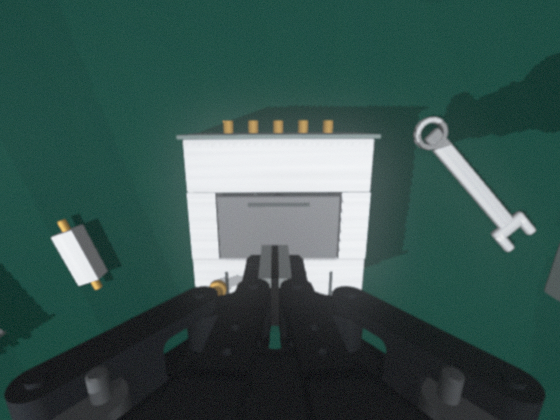

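The wrist view shows the flap's free edge at row 193 from (216,193) to (341,193), the hinge edge at about row 259, and the fingertips at (274,260). I check my flap pose against it.

```bash
python3 -c "
from h import *
c=cal('wrist')
for p in((216,193.5),(340.5,193.5),(219,259),(339,259)):
    d=onz(c,p,.074)-H; print((d@ux*1000).round(1),(d@uy*1000).round(1))
"
```

```text
-56.3 -51.7
-55.5 49.3
1.8 -52.8
2.5 51.0
```

Request:
{"api": "hand_motion", "payload": {"moves": [[0, 0, -0.009, 0, 0.003, 0.04, 0], [0, 0, -0.009, 0, 0.003, 0.07, 0], [0, 0, -0.009, 0, 0.003, 0.088, 0], [0, 0, -0.009, 0, 0.003, 0.088, 0]]}}

```text
clock: 2.4
eef_pos: [0.5062, 0.2278, 0.0778]
tool_rot: [0.157, 0.988, -0.001, -0.001]
ft_force: [-0.6, -1.0, 0.4]
grip_width: 0.0
grasp_force: 0.0
```

```bash
python3 -c "
from h import *
go(-.042,0,0)"
```

```text
t 2.4 unit [-41.5  -1.8   3.8] F [-0.6 -1.   0.4] shift [0.0005 0.0018 0.0038] rot [-0.002 -0.002 -0.001]
```

Request:
{"api": "hand_motion", "payload": {"moves": [[0, 0, 0, 0, 0, 0.003, 0], [0, 0, 0, 0, 0, 0.005, 0], [0, 0, 0, 0, 0, 0.007, 0], [0, 0, 0, 0, 0, 0.008, 0], [0, 0, 0, 0, 0, 0.008, 0]]}}

```text
clock: 3.02
eef_pos: [0.5082, 0.2297, 0.0723]
tool_rot: [0.156, 0.988, 0.0, 0.001]
ft_force: [-1.3, -0.1, 6.4]
grip_width: -0.0
grasp_force: 3.7
```

```bash
python3 -c "
from h import *
go(-.042,0,0)"
```

```text
t 3.02 unit [-40.1   0.6  -1.7] F [-1.3 -0.1  6.4] shift [ 0.0019 -0.0006 -0.0017] rot [0.001 0.002 0.002]
```

Request:
{"api": "hand_motion", "payload": {"moves": [[0, 0, 0, 0, 0, 0.0015, 0], [0, 0, 0, 0, 0, 0.003, 0], [0, 0, 0, 0, 0, 0.003, 0]]}}

```text
clock: 3.4
eef_pos: [0.5081, 0.2298, 0.0699]
tool_rot: [0.156, 0.988, 0.001, 0.001]
ft_force: [-3.8, -1.2, 9.0]
grip_width: -0.0001
grasp_force: 5.0
```

```bash
python3 -c "
from h import *
go(-.042,0,0)"
```

```text
t 3.4 unit [-40.2   0.7  -4.1] F [-3.8 -1.2  9. ] shift [ 0.0018 -0.0006 -0.0041] rot [0.002 0.002 0.002]
```

Request:
{"api": "hand_motion", "payload": {"moves": [[0, 0, 0, 0, 0, 0.0015, 0], [0, 0, 0, 0, 0, 0.003, 0], [0, 0, 0, 0, 0, 0.003, 0]]}}

```text
clock: 3.78
eef_pos: [0.5082, 0.2298, 0.0693]
tool_rot: [0.156, 0.988, 0.001, 0.002]
ft_force: [-8.4, -3.3, 24.3]
grip_width: 0.0002
grasp_force: 12.2
```

```bash
python3 -c "
from h import *
go(-.042,0,0)"
```

```text
t 3.77 unit [-40.1   0.8  -4.7] F [-8.4 -3.3 24.3] shift [ 0.0019 -0.0007 -0.0047] rot [0.003 0.003 0.002]
```

The flap is against its stop at 24 N. I let go, up and towards the robot.

Request:
{"api": "hand_motion", "payload": {"moves": [[0, 0, 0, 0.0, 0, -0.03, 0], [0, 0, 0, 0.03, 0, -0.08, 0], [0, 0, 0, 0.06, 0, -0.12, 0], [0, 0, 0, 0.06, 0, -0.12, 0], [0, 0, 0, 0.06, 0, -0.12, 0], [0, 0, 0, 0.06, 0, -0.12, 0], [0, 0, 0, 0.06, 0, -0.12, 0], [0, 0, 0, 0.06, 0, -0.12, 0], [0, 0, 0, 0.06, 0, -0.12, 0]]}}

```text
clock: 4.9
eef_pos: [0.4505, 0.2478, 0.1841]
tool_rot: [0.156, 0.988, -0.0, -0.0]
ft_force: [0.2, 0.3, 0.5]
grip_width: -0.0001
grasp_force: 0.0
```

```bash
python3 -c "
from h import *
go(-.038,0,.02)
a=snap('top','t2.png')[185:280,155:255];s=snap('side','s2.png')[235:335,200:320];w=snap('wrist','w2.png')
print(cal('wrist'))
cv2.imwrite('pics/c2.png',np.hstack([cv2.resize(w,(533,400)),np.vstack([cv2.resize(a,(200,200)),cv2.resize(s,(200,200))])])[:,:,::-1])"
```

```text
t 4.9 unit [-1.006e+02 -1.000e-01  1.101e+02] F [0.2 0.3 0.5] shift [-0.0627 -0.      0.0901] rot [-0.001 -0.001  0.002]
[array([[298.68292915,   0.        , 274.43061532],
       [  0.        , 298.68292915, 208.18685472],
       [  0.        ,   0.        ,   1.        ]]), array(-0.02087691), array([[ 0.30812504,  0.95134322, -0.00224427],
       [ 0.91529797, -0.29580568,  0.27336537],
       [ 0.25940043, -0.08628489, -0.96190766]]), array([-0.37326508, -0.36225806,  0.23984183])]
```

View pics/c2.png

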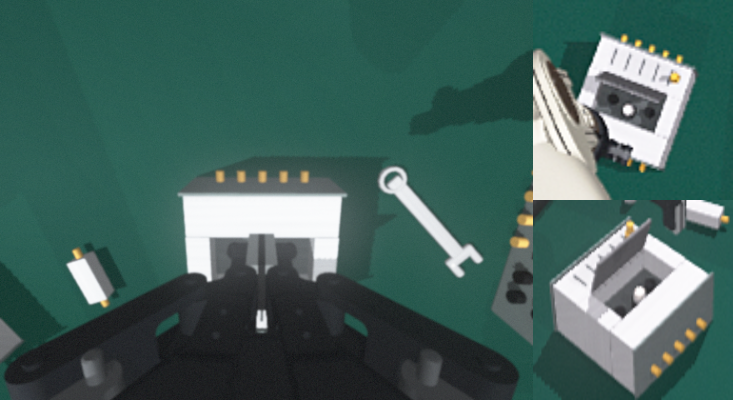

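The flap is open. The white button shows in the top view at about (203,237) and in the side view at about (264,282). I triangulate it.

```bash
python3 -c "
from h import *
P={}
for n,f,(u,v) in(('top','t2.png',(202,237)),('side','s2.png',(264,283))):
    g=cv2.imread('pics/'+f,0)[v-9:v+10,u-9:u+10]
    m=(g>150).astype(np.uint8); k,l,st,ce=cv2.connectedComponentsWithStats(m)
    for i in range(1,k): print(n,st[i],ce[i]+[u-9,v-9])
    c=cal(n); print('expected',proj(c,W(-.038,0,-.012)),proj(c,W(-.038,0,-.018)))
    print(g[4:15,2:17])
"
```

```text
top [10  0  2  2  3] [203.66666667 228.33333333]
top [13  1  1  1  1] [206. 229.]
top [16  2  1  1  1] [209. 230.]
top [ 7  7  5  5 21] [202.04761905 236.80952381]
top [ 0 12 18  7 69] [198.92753623 244.10144928]
expected [[201.84223456 235.83435406]] [[202.14212962 236.03512372]]
[[ 39  40  27  74  75  79  79  79  74  75  71  73  72  77  82]
 [ 28  28  43  76  76  75  62  53  55  71  86  81  87  89 114]
 [ 47  55  82  84  72  48 108 132  99  98  99 109 113 117 116]
 [ 80  77  79  77  61 126 240 255 246 160  64  89 109 107 114]
 [ 76  72  78  71  48 255 255 255 255 208  85  49 110 102 102]
 [ 75  78  72  72  45 255 255 255 255 238 130  51 114  78  72]
 [ 73  76  76  77  24 205 255 255 255 192  87  48  98  76  73]
 [ 81  83  74  76  41  62 156 221 131 131  45  84  85  75  80]
 [108  90  75  72  68  40  61  68  46  20  67 108 114  93  75]
 [196 172 150  85  71  78  68  55  66  71 108 110 110 111  75]
 [252 255 241 195 184 148 105  98 103 104 105 109 106 112  78]]
side [0 0 3 3 6] [255.66666667 274.66666667]
side [  1   4  18  15 177] [266.34463277 286.18079096]
expected [[263.58103685 280.60816112]] [[263.66201777 282.58943451]]
[[ 93  90  89  88  79 185 181 231 160  83  53  52  60  57  52]
 [ 93  91  90  82 185 255 255 255 255 206  84  44  49  45  37]
 [ 94  89  87 113 212 255 255 255 255 250 115  42  43  35 118]
 [ 93  93  88 129 251 255 255 255 255 239 114  46  56 175 239]
 [ 89  91  78 139 214 240 249 246 236 189 134 112 244 250 250]
 [ 88  88  62 145 174 194 212 209 175 176 176 233 253 250 249]
 [ 87  89  56 137 172 186 192 179 158 227 241 248 248 248 248]
 [ 87  92  59  98 147 157 156 155 237 248 248 248 248 248 247]
 [ 88  86  62  57  89 117 153 240 250 248 247 248 247 247 246]
 [ 87  88  62  43  40 124 233 250 248 247 248 247 246 246 247]
 [ 88  84  54  47 171 237 249 249 247 248 247 246 246 246 247]]
```

The button agrees with my model to about 1–3 mm, at unit x of about -39. I come in leaning 0.25 rad towards the robot so the gripper's body clears the open flap.

Request:
{"api": "hand_motion", "payload": {"moves": [[0, -0.15, 0, -0.02, 0, 0.03, 0], [0, -0.25, 0, -0.04, 0, 0.07, 0], [0, -0.25, 0, -0.061, 0, 0.1, 0], [0, -0.25, 0, -0.061, 0, 0.112, 0], [0, -0.25, 0, -0.061, 0, 0.114, 0]]}}

```text
clock: 5.68
eef_pos: [0.5079, 0.229, 0.07]
tool_rot: [0.155, 0.98, -0.02, 0.122]
ft_force: [-0.1, 0.1, 0.4]
grip_width: 0.0
grasp_force: 0.0
```

```bash
python3 -c "
from h import *
go(-.040,0,-.012)
snap('side','s3.png')"
```

```text
t 5.67 unit [-40.2  -0.1  -4. ] F [-0.1  0.1  0.4] shift [0.0018 0.0001 0.0078] rot [-0.001  0.249  0.003]
```

Request:
{"api": "hand_motion", "payload": {"moves": [[0, 0, 0, 0.001, 0, 0.004, 0], [0, 0, 0, 0.002, 0, 0.0078, 0], [0, 0, 0, 0.0025, 0, 0.0097, 0], [0, 0, 0, 0.003, 0, 0.0116, 0], [0, 0, 0, 0.0034, 0, 0.0136, 0], [0, 0, 0, 0.0034, 0, 0.0136, 0]]}}

```text
clock: 6.48
eef_pos: [0.509, 0.2296, 0.057]
tool_rot: [0.155, 0.98, -0.019, 0.124]
ft_force: [-0.5, 1.7, 5.0]
grip_width: 0.0003
grasp_force: 2.0
```

```bash
python3 -c "
from h import *
go(-.040,0,-.018)"
```

```text
t 6.47 unit [-39.3   0.8 -17. ] F [-0.5  1.7  5. ] shift [ 0.0009 -0.0008  0.0008] rot [0.001 0.251 0.003]
```

Request:
{"api": "hand_motion", "payload": {"moves": [[0, 0, 0, 0.0004, 0, 0.0015, 0], [0, 0, 0, 0.0007, 0, 0.003, 0], [0, 0, 0, 0.001, 0, 0.004, 0], [0, 0, 0, 0.001, 0, 0.004, 0]]}}

```text
clock: 6.98
eef_pos: [0.5094, 0.2298, 0.056]
tool_rot: [0.154, 0.98, -0.019, 0.125]
ft_force: [-10.1, -2.0, 24.4]
grip_width: 0.0001
grasp_force: 13.2
```

```bash
python3 -c "
from h import *
go(-.040,0,-.018)"
```

```text
t 6.97 unit [-39.   1. -18.] F [-10.1  -2.   24.4] shift [ 0.0009 -0.001  -0.0003] rot [0.003 0.253 0.003]
```

It stopped firmly at 56 mm with 24 N, which fits fully home. I back out up and towards the robot, then verify.

Request:
{"api": "hand_motion", "payload": {"moves": [[0, 0, 0, -0.003, 0, -0.025, 0], [0, 0.1, 0, 0.01, 0, -0.07, 0], [0, 0.25, 0, 0.02, 0, -0.125, 0], [0, 0.25, 0, 0.02, 0, -0.145, 0], [0, 0.25, 0, 0.02, 0, -0.145, 0]]}}

```text
clock: 7.6
eef_pos: [0.4568, 0.2464, 0.189]
tool_rot: [0.156, 0.988, 0.001, 0.001]
ft_force: [0.5, -0.1, -0.3]
grip_width: 0.0
grasp_force: 0.0
```

```bash
python3 -c "
from h import *
go(0.012,0,.085)
s=snap('side','s4.png')[255:305,235:295];t=snap('top','t4.png')[215:255,180:230]
o=cv2.imread('pics/s2.png')[255:305,235:295,::-1]
print(cv2.cvtColor(s,7)[20:33,22:34])
cv2.imwrite('pics/c4.png',np.hstack([cv2.resize(x,(260,260)) for x in(o,s,t)])[:,:,::-1])"
```

```text
t 7.6 unit [-94.2   0.6 115. ] F [ 0.5 -0.1 -0.3] shift [-0.1061 -0.0009  0.0302] rot [0.002 0.002 0.003]
[[145 110  90  90  90  91  91  91  87  87  68  62]
 [103  91  88  90  91  92  89  89  87  82  66  62]
 [ 90  92  92  92  90  91  85  86  89  78  64  63]
 [ 91  91  92  91  88 111  88  82  84  77  53  54]
 [ 90  92  93  86 109 119 110 106 108  79  51  50]
 [ 93  92  89  85 158 199 237 242 224 136  59  45]
 [ 93  89  91 124 202 255 255 255 255 255 137  45]
 [ 89  91  77 152 255 255 255 255 255 255 172 113]
 [ 85  89  61 153 254 255 255 255 254 214 177 232]
 [ 88  91  55 136 233 240 244 240 204 222 240 249]
 [ 88  89  56  98 167 177 178 183 235 247 249 249]
 [ 87  89  60  56  86 121 157 239 250 248 248 249]
 [ 87  88  62  40  37 123 234 251 249 248 249 248]]
```

View pics/c4.png

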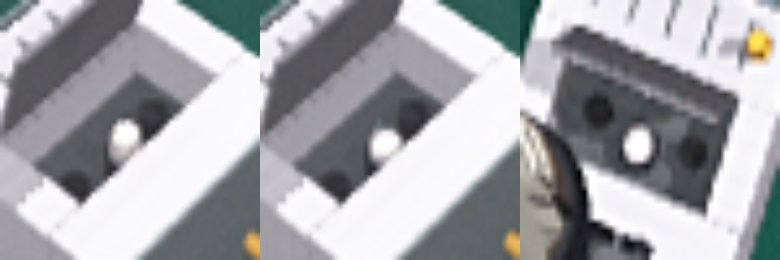

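The button has sunk about 2 px in the side view, which is the expected 6 mm, so the breaker is home. Next I go over the flap to stand behind it.

Request:
{"api": "hand_motion", "payload": {"moves": [[0, 0, 0, -0.05, 0, 0.01, 0], [0, 0, 0, -0.11, 0, 0.02, 0], [0, 0, 0, -0.11, 0, 0.04, 0], [0, 0, 0, -0.11, 0, 0.065, 0], [0, 0, 0, -0.11, 0, 0.077, 0], [0, 0, 0, -0.11, 0, 0.077, 0]]}}

```text
clock: 8.45
eef_pos: [0.5591, 0.2119, 0.1089]
tool_rot: [0.156, 0.988, -0.001, -0.002]
ft_force: [-0.8, -0.4, 0.9]
grip_width: -0.0003
grasp_force: 0.0
```

```bash
python3 -c "
from h import *
go(0.0016,0,.037)"
```

```text
t 8.45 unit [13.8 -0.5 34.9] F [-0.8 -0.4  0.9] shift [ 0.0122  0.0006 -0.0021] rot [-0.003 -0.003  0.003]
```

Request:
{"api": "hand_motion", "payload": {"moves": [[0, 0, 0, 0.006, 0, 0, 0], [0, 0, 0, 0.0116, 0, 0, 0], [0, 0, 0, 0.0174, 0, 0.0014, 0], [0, 0, 0, 0.021, 0, 0.003, 0], [0, 0, 0, 0.0262, 0, 0.0062, 0], [0, -0.05, 0, 0.0293, 0, 0.0082, 0], [0, -0.1, 0, 0.0335, 0, 0.012, 0], [0, -0.15, 0, 0.036, 0, 0.0146, 0], [0, -0.2, 0, 0.039, 0, 0.0192, 0], [0, -0.2, 0, 0.0406, 0, 0.0228, 0]]}}

```text
clock: 9.7
eef_pos: [0.5222, 0.2259, 0.0898]
tool_rot: [0.154, 0.983, -0.014, 0.1]
ft_force: [-0.6, -0.4, 8.1]
grip_width: -0.0004
grasp_force: 3.6
```

```bash
python3 -c "
from h import *
go(-.029,0,.002)
s=snap('side','s5.png')[215:315,200:320]
cv2.imwrite('pics/c5.png',cv2.resize(s,(480,400))[:,:,::-1])"
```

```text
t 9.7 unit [-25.6   1.4  15.8] F [-0.6 -0.4  8.1] shift [ 0.0061 -0.0014  0.0128] rot [0.003 0.203 0.004]
```

View pics/c5.png

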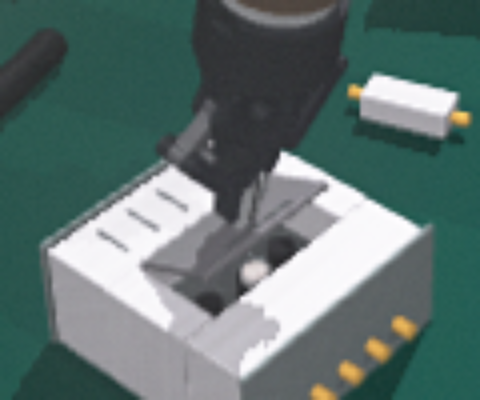

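The fingertips are pushing the flap down, now about 0.3 rad open, with the button below it. I go on gently to the stop.

Request:
{"api": "hand_motion", "payload": {"moves": [[0, 0, 0, 0.0012, 0, 0.0022, 0], [0, 0, 0, 0.0025, 0, 0.0045, 0], [0, 0, 0, 0.0035, 0, 0.0065, 0], [0, 0, 0, 0.0045, 0, 0.0085, 0], [0, 0, 0, 0.0055, 0, 0.0105, 0], [0, 0, 0, 0.0063, 0, 0.0125, 0], [0, 0, 0, 0.007, 0, 0.014, 0], [0, 0, 0, 0.0072, 0, 0.015, 0], [0, 0, 0, 0.0072, 0, 0.015, 0]]}}

```text
clock: 10.88
eef_pos: [0.5179, 0.2273, 0.073]
tool_rot: [0.155, 0.983, -0.014, 0.099]
ft_force: [-2.0, 1.4, 7.2]
grip_width: -0.0003
grasp_force: 3.5
```

```bash
python3 -c "
from h import *
go(-.030,0,-.003)"
```

```text
t 10.88 unit [-30.2   1.3  -1. ] F [-2.   1.4  7.2] shift [ 0.0002 -0.0013  0.002 ] rot [0.003 0.2   0.004]
```

Request:
{"api": "hand_motion", "payload": {"moves": [[0, 0, 0, 0.0003, 0, 0.0013, 0], [0, 0, 0, 0.0006, 0, 0.0026, 0], [0, 0, 0, 0.0008, 0, 0.004, 0], [0, 0, 0, 0.001, 0, 0.0053, 0], [0, 0, 0, 0.001, 0, 0.0053, 0]]}}

```text
clock: 11.5
eef_pos: [0.518, 0.2274, 0.0703]
tool_rot: [0.154, 0.983, -0.014, 0.099]
ft_force: [-10.2, -0.1, 23.9]
grip_width: -0.0001
grasp_force: 12.2
```

```bash
python3 -c "
from h import *
go(-.030,0,-.003)"
```

```text
t 11.5 unit [-30.1   1.5  -3.7] F [-10.2  -0.1  23.9] shift [-0.0002 -0.0015 -0.0007] rot [0.004 0.201 0.004]
```

At the stop with 24 N. I let go straight up and look.

Request:
{"api": "hand_motion", "payload": {"moves": [[0, 0, 0, -0.003, 0, -0.015, 0], [0, 0, 0, -0.012, 0, -0.06, 0], [0, 0.2, 0, 0.0, 0, -0.12, 0], [0, 0.2, 0, 0.06, 0, -0.14, 0], [0, 0.2, 0, 0.12, 0, -0.15, 0], [0, 0.2, 0, 0.12, 0, -0.15, 0], [0, 0.2, 0, 0.12, 0, -0.15, 0], [0, 0.2, 0, 0.12, 0, -0.15, 0], [0, 0.2, 0, 0.12, 0, -0.15, 0], [0, 0.2, 0, 0.12, 0, -0.15, 0]]}}

```text
clock: 12.75
eef_pos: [0.3786, 0.2711, 0.1896]
tool_rot: [0.156, 0.988, -0.0, -0.0]
ft_force: [0.6, 0.4, 0.5]
grip_width: -0.0003
grasp_force: 0.0
```

```bash
python3 -c "
from h import *
s=snap('side','s6.png');t=snap('top','t6.png')
cv2.imwrite('pics/c6.png',np.hstack([s[140:340,140:380],cv2.resize(t[130:290,120:400],(350,200))])[:,:,::-1])"
```

```text
(no output)
```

View pics/c6.png

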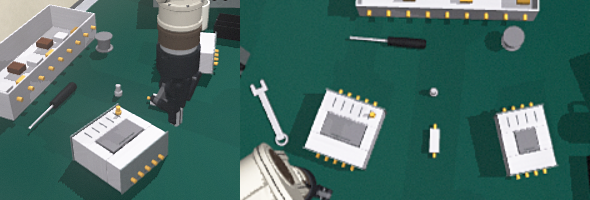

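The wide flap is shut and level (crop (120,137) in the side view, (343,128) in the top view). The adapter, attenuator and terminator are where they were, and the narrow flap is shut. I hand the job in.

```bash
python3 -c "
from workcell import bot
print(bot.job_done())"
```

```text
the job is handed in; nothing more can be done
None
```

I popped the wide flap open, pushed the breaker button fully home and pushed the flap down until it latched shut. The narrow flap stayed shut and none of the loose things near the units were moved; I handed the job in at about 13 s, but it returned no verdict.

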